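# Unload the plate-edging vise in a wet-plate studio

### The arm

A 6-joint arm with a two-finger parallel gripper is mounted at the origin on the work surface. World frame = base frame: x ahead of the robot, y to its left, z up, the work surface at z = 0. Lengths are in m, angles in rad, forces in N, time in s.
With the tool pointing down it reaches from about 0.275 to 0.825 m from the base axis. Payload 4.9 kg.
Tool frame: the origin (TCP) lies at the very end of the fingers, on their centre line; the grasp point (between the pads) lies 19 mm behind it; z points along the fingers, y is the line along which they close (so a half turn about z gives the same grasp; the last joint's range is limited). The gripper opens to 85 mm and grips with 20 to 120 N. Pads are 22 mm wide; open, the fingers measure 114 mm over their backs; the gripper's body (76 mm by 85 mm) begins 54 mm behind the grasp point. The pads swing forward as they close: fully open they stand 13 mm farther back than shut.
Start: joints at [1.152, 0.326, -0.193, 1.052, 0, 1.437], TCP at [0.155, 0.528, 0.231] pointing down, gripper open.
Joint ranges: [-2.65, 2.65], [-0.97, 1.79], [-1.3, 1.35], [-1.93, 2.1], [-1.47, 1.37], [-3.14, 3.14]. Speed limits (rad/s): [2.57, 2.57, 3.14, 3.14, 3.14, 3.14].

### API

Orientations are given as a unit quaternion [x, y, z, w].
In Python, from rig import ctrl gives the robot as it stands.
- The arm moves only by the shell command python3 -m handwheel 'ROWS' [OPENING]. ROWS is text: rows parted by semicolons, each of 4 numbers parted by spaces: the shift along the tool's x, y, z in m, then the turn about the tool's z in degrees. A call has 1 to 5 rows; each row shifts and turns the commanded pose from where the row before left it, along the tool's axes as they then stand; what a row does not reach is not made up. A row lasts 1/8 s, in which the tool goes at most 62.5 mm and 10.7 degrees, less where a joint would pass 70% of its speed; a pose out of reach is approached as far as the arm can. A call with a gripper value outside its range is refused whole. OPENING is the finger opening in m, from 0 to 0.0854, set as the call begins (- or left out, the last holds). The fingers move at their own pace and stop on an object; the grip force is fixed at half the most. Time passes only in rows, so rows that do not move let the fingers close. It gives the time, the measured TCP pose, the force, the opening and the grip force at its end, in the units of the state.
- ctrl.sense(): the state, without advancing time (a new reading comes with each control period).
- ctrl.camera(name): name is "side" or "top"; returns (picture, depth): 400x640x3 uint8, red, green, blue; 400x640 float32, m along the optical axis (not along the pixel's ray), 0 where there is no reading.
- ctrl.camera_params(name): a dict with "vfov" (degrees; the focal length in pixels is half the picture's height over the tangent of half this angle, whatever the lens; pixels are square), "cx", "cy" (the principal point, pixels), "R" (3x3) and "t" (3): a world point X has camera coordinates R X + t. Camera axes: x right, y down, z forward; pixel columns grow to the right and rows downward; lengths in m; the calibration is good to about 2 mm. A picture is of the moment at which its call begins. camera_params takes no time and is no camera call.
- ctrl.sign_off(): hands the job in; it is judged then, once.
The state is a dict: "time": time; "joint_positions": joint angles; "dq": joint speeds; "joint_efforts": joint torques, N m; "tcp_pos": TCP position; "tcp_rot": TCP orientation; "ft_force": force on the tool from outside, world axes, zero at the start; "wrist_torque": the same for the moment, N m; "opening": opening from 0.0 (shut) to 1.0 (fully open); "gripper_force": force on a finger pad.
Only numpy, scipy, OpenCV 4.12 (cv2) and the standard library are available. Lean on these libraries where they do the work, as an engineer would, in place of code of your own. Each camera call takes 0.05 s, during which the arm holds its last target. There are 200 camera calls.

### The job

Change over the edging vise: pull its sliding jaw open while the finished plates still stand in it, lift out every plate and stand each one in a free slot of the drying rack, right down to the bottom. Then stand the raw plate from the stock stand in the middle of the vise's groove and push the jaw up snug against it. Also put the scraper away, its blade slid home into the sheath and its handle lying on the board; leave the plate that is already drying and the other things on the bench where they are.

Things in the scene. Friction and masses are not known exactly. Their poses are not given: they have to be found in the camera images.
- vise: Vise for dressing plate edges, fixed to the bench: grey bed 37 mm high (from x = -85 mm) and two wooden jaws 350 mm wide, tops 62 mm above the bench. Origin on the bench under the middle of the row of plates; x runs through the plates from the sliding jaw (robot side) to the fixed jaw, y along the jaws. Two 12 mm guide rods at y = +-160 mm, 50 mm up, reach out to x = -126 mm.
- groove (a point): Floor of the groove in the vise's bed, under its middle, 15 mm above the bench; axes as the vise. The groove spans x = -7.5 to +4.2 mm (the fixed jaw's face), is 22 mm deep along y (front edge bevelled), so plates stay standing in it when the jaw is open. The plates' places are at y = -114, -38, +38, +114 mm from here (some empty); plates stick up 43 mm above the jaws.
- jaw (a joint): Travel of the vise's sliding jaw, m: 0 = shut on the 8 mm plates as found; grows as it is pulled along the vise's -x (towards the robot), up to 0.055; 0 again when pushed shut on one 8 mm plate (-0.004 if empty). Slides with about 6 N of friction and stays where it is left.
- jaw_handle (a point): Middle of the sliding jaw's bow handle: round steel bar 14 mm thick, 100 mm long along the vise's y, 54 mm above the bench, 62 mm in front of the jaw's front face (104 mm in front of the vise's origin when the jaw is at 0). Axes as the vise. Take it from above, fingers closing along the vise's x: there is room for open fingers.
- plate1: Black acrylic plate, 8 mm thick (x) x 65 mm wide (y) x 90 mm tall (z), 60 g; origin at the centre of its lower edge, z up along its height. Finished; starts clamped upright in the vise, its x along the vise's x; may be absent.
- plate2: Black acrylic plate, 8 mm thick (x) x 65 mm wide (y) x 90 mm tall (z), 60 g; origin at the centre of its lower edge, z up along its height. Finished; starts clamped upright in the vise, its x along the vise's x; may be absent.
- plate3: Black acrylic plate, 8 mm thick (x) x 65 mm wide (y) x 90 mm tall (z), 60 g; origin at the centre of its lower edge, z up along its height. Finished; starts clamped upright in the vise, its x along the vise's x; may be absent.
- plate4: Black acrylic plate, 8 mm thick (x) x 65 mm wide (y) x 90 mm tall (z), 60 g; origin at the centre of its lower edge, z up along its height. Finished; starts clamped upright in the vise, its x along the vise's x; may be absent.
- rawplate: Raw plate, the next to be dressed: black acrylic, 8 mm thick (x) x 80 mm wide (y) x 90 mm tall (z), 70 g; origin at the centre of its lower edge, z up. Starts upright in the stock stand. It is too wide for the rack.
- stand: Stock stand: plywood block 60 (x) x 110 (y) x 45 mm high, fixed to the bench, with one slot 11.5 mm (x) x 85 mm (y), 30 mm deep, across its top in which the raw plate stands, its top 105 mm above the bench. Origin at the centre of its underside.
- rack: Drying rack: light wooden block 240 (x) x 100 (y) x 45 mm high, fixed to the bench. Origin at the centre of its underside. Five slots in its top at y = 0, x = -90, -45, 0, +45, +90 mm, each 11.5 mm (x) x 70 mm (y), bevelled, 30 mm deep (floor 15 mm above the bench). A plate stands in a slot with its thickness along x, its top 105 mm up; beside a standing plate open the fingers only part way.
- dry1: Black acrylic plate, 8 mm thick (x) x 65 mm wide (y) x 90 mm tall (z), 60 g; origin at the centre of its lower edge, z up along its height. Already drying in the rack, in the slot at the rack's x = -90 mm; exactly one of dry1, dry2, dry3 is present. To be left alone.
- dry2: Black acrylic plate, 8 mm thick (x) x 65 mm wide (y) x 90 mm tall (z), 60 g; origin at the centre of its lower edge, z up along its height. Already drying in the rack, in the slot at the rack's x = 0 mm; exactly one of dry1, dry2, dry3 is present. To be left alone.
- dry3: Black acrylic plate, 8 mm thick (x) x 65 mm wide (y) x 90 mm tall (z), 60 g; origin at the centre of its lower edge, z up along its height. Already drying in the rack, in the slot at the rack's x = 90 mm; exactly one of dry1, dry2, dry3 is present. To be left alone.
- scraper: Flat scraper lying on the bench, 120 g: dark wooden handle 100 mm long, 24 mm wide, 22 mm high (x = -100 to 0) and a steel blade 85 mm long, 44 mm wide, 4 mm thick (x = 0 to +85 mm; 6 to 10 mm above the handle's underside). Origin on the underside at the shoulder where handle meets blade; x along the blade, z up. It balances at x = -45 mm.
- sheath: The scraper's sheath, fixed to the bench: board 220 (x) x 90 (y) x 12 mm with a bridge over its far half (x = +10 to +100 mm, top 39 mm up). Origin at the centre of the underside. Under the bridge a level slot 56 mm wide, 15 mm high (12 to 27 mm above the bench), open to -x. Home, the scraper's origin is at x = +10, y = 0, z = 12 mm, its x along this x, its handle on the board's near half.
- bottle: capped amber bottle, 68 mm across, 140 mm tall; not part of the job, to be left where it stands. Origin at the centre of its underside.
- sander: cork sanding block, 75 x 45 x 30 mm; not part of the job, to be left where it stands. Origin at the centre of its underside.
- beaker: glass beaker, 70 mm across, 90 mm tall; not part of the job, to be left where it stands. Origin at the centre of its underside.
- brush: bench brush, 170 mm long, lying; not part of the job, to be left where it stands. Origin about its middle.
- jar: amber jar with black lid, 70 mm across, 85 mm tall; not part of the job, to be left where it stands. Origin at the centre of its underside.

How it is judged:
On the way:
1. the sliding jaw is pulled open by more than 10 mm while all the plates still stand in the vise (value of joint jaw above 0.01 m and z of each of plate1, plate2, plate3, plate4 in the frame of vise below 0.025 m and x of plate1 in the frame of vise between -0.02 and 0.02 m and x of plate2 in the frame of vise between -0.02 and 0.02 m and x of plate3 in the frame of vise between -0.02 and 0.02 m and x of plate4 in the frame of vise between -0.02 and 0.02 m), for 0.2 s.
At the end, for the whole second after the job is handed in: Finished and drying plates stand in rack slots (within 7 mm of the floor, 12 mm of the middle, lean under 0.25 rad); raw plate upright in the vise groove within 50 mm of its middle, jaw within 3 mm of shut on it; scraper in its sheath, shoulder within 10 mm of the bridge, 0.2 rad; all at rest (z of plate1 in the frame of rack between 0.008 and 0.022 m and y of plate1 in the frame of rack between -0.012 and 0.012 m and x of plate1 in the frame of rack between -0.105 and 0.105 m and angle between each of plate1, plate2, plate3, plate4, dry1, dry2, dry3's own z axis and vertical below 0.25 rad and linear speed of each of plate1, plate2, plate3, plate4, dry1, dry2, dry3, scraper, rawplate below 0.02 m/s and z of plate2 in the frame of rack between 0.008 and 0.022 m and y of plate2 in the frame of rack between -0.012 and 0.012 m and x of plate2 in the frame of rack between -0.105 and 0.105 m and z of plate3 in the frame of rack between 0.008 and 0.022 m and y of plate3 in the frame of rack between -0.012 and 0.012 m and x of plate3 in the frame of rack between -0.105 and 0.105 m and z of plate4 in the frame of rack between 0.008 and 0.022 m and y of plate4 in the frame of rack between -0.012 and 0.012 m and x of plate4 in the frame of rack between -0.105 and 0.105 m and z of dry1 in the frame of rack between 0.008 and 0.022 m and y of dry1 in the frame of rack between -0.012 and 0.012 m and x of dry1 in the frame of rack between -0.105 and 0.105 m and z of dry2 in the frame of rack between 0.008 and 0.022 m and y of dry2 in the frame of rack between -0.012 and 0.012 m and x of dry2 in the frame of rack between -0.105 and 0.105 m and z of dry3 in the frame of rack between 0.008 and 0.022 m and y of dry3 in the frame of rack between -0.012 and 0.012 m and x of dry3 in the frame of rack between -0.105 and 0.105 m and x of scraper in the frame of sheath between 0 and 0.016 m and y of scraper in the frame of sheath between -0.014 and 0.014 m and z of scraper in the frame of sheath between 0.006 and 0.019 m and angle between the x axis of scraper and the x axis of sheath, either way round below 0.2 rad and z of rawplate in the frame of vise between 0.008 and 0.022 m and x of rawplate in the frame of vise between -0.008 and 0.008 m and y of rawplate in the frame of vise between -0.05 and 0.05 m and angle between rawplate's own z axis and vertical below 0.1 rad and angle between the x axis of rawplate and the x axis of vise, either way round below 0.15 rad and value of joint jaw between -0.003 and 0.003 m); the robot touches nothing.
It fails at once if one of the bystanders is moved more than 40 mm (distance of any of bottle, sander, beaker, brush, jar from where it was at the start of the episode above 0.04 m).
It fails at once if the plate already drying is lifted out (z of any of dry1, dry2, dry3 in the frame of rack above 0.035 m).
Of plate1, plate2, plate3, plate4 only 2 to 4 are there at a start; the rules pass over those that are not, and their reading is None.
Of dry1, dry2, dry3 only 1 to 1 are there at a start; the rules pass over those that are not, and their reading is None.
At some moment in a run one of scraper may be knocked a few centimetres aside while the robot is not near it.
It also fails if it takes over 210 s, if anything falls off the work surface, if the arm or the gripper's body presses on something with over 40 N, if the wrist force passes 120 N, or if a joint passes its speed limit or range.

## Working session

There is one attempt and no reset: what is moved stays moved. The work goes in short steps, Python scripts to look and compute and a shell command to move; the robot and the scene stay as the last step left them, time stands still between calls to the robot, and variables do not carry over. Pictures are saved under pics/ and viewed, at most 14 in all, crops included, and the job is handed in when it is done.

```bash
mkdir -p pics; ls
cat > h.py <<'E'
import numpy as np, cv2
from rig import ctrl
def K(n):
    p=ctrl.camera_params(n); f=200/np.tan(np.radians(p['vfov'])/2)
    return f,p['cx'],p['cy'],np.array(p['R']),np.array(p['t'])
def cloud(n,d):
    f,cx,cy,R,t=K(n); v,u=np.mgrid[0:400,0:640]
    P=np.stack([(u-cx)/f*d,(v-cy)/f*d,d],-1)
    W=(P-t)@R; W[d==0]=np.nan; return W
def ray(n,u,v,z):
    f,cx,cy,R,t=K(n); c=-R.T@t; r=R.T@np.array([(u-cx)/f,(v-cy)/f,1]); return c+r*(z-c[2])/r[2]
def proj(n,X):
    f,cx,cy,R,t=K(n); q=R@np.array(X)+t; return f*q[0]/q[2]+cx,f*q[1]/q[2]+cy
def grab(n,name):
    im,d=ctrl.camera(n); cv2.imwrite(f'pics/{name}.png',im[...,::-1]); np.savez(f'pics/{name}.npz',im=im,d=d); return im,d
def load(name):
    z=np.load(f'pics/{name}.npz'); return z['im'],z['d']
E
python3 - <<'E'
from h import *
for n in('top','side'):
    grab(n,n+'0'); p=ctrl.camera_params(n); print(n,p)
s=ctrl.sense(); print(s)
E
```

```text
pics
top {'vfov': 42.537232346412644, 'cx': 318.0915103133477, 'cy': 201.28231601095942, 'R': array([[-0.00218409, -0.99995232,  0.0095181 ],
       [-0.99828781,  0.0016239 , -0.05847058],
       [ 0.05845233, -0.00962951, -0.99824376]]), 't': array([0.03293095, 0.55596945, 1.26995899])}
side {'vfov': 42.501336837590614, 'cx': 321.0985371372025, 'cy': 197.94510269586848, 'R': array([[ 0.68279146, -0.73050979, -0.01229899],
       [-0.36741802, -0.32876994, -0.87000823],
       [ 0.631506  ,  0.59855306, -0.49288377]]), 't': array([-0.33611488,  0.27938912,  1.10044682])}
{'time': 0.1, 'joint_positions': array([ 1.15181246e+00,  3.26869458e-01, -1.93456530e-01,  1.05196051e+00,
       -2.83497969e-05,  1.43657714e+00]), 'dq': array([-3.85290179e-04, -4.08351767e-04,  1.95316666e-03, -1.63317102e-03,
       -7.63219006e-05, -9.29892608e-04]), 'joint_efforts': array([ 1.10841836e-04, -4.44240081e+01,  2.63038552e+01,  7.80379458e-03,
       -2.31412887e-04,  3.06610332e-06]), 'tcp_pos': array([0.15431858, 0.52739615, 0.23059066]), 'tcp_rot': array([ 1.41901696e-01,  9.89880474e-01, -7.20637510e-04, -1.89838451e-04]), 'ft_force': array([-0.37031612,  0.76196545,  0.36530404]), 'wrist_torque': array([-0.0217687 , -0.00028465, -0.00748545]), 'gripper_force': 0.0, 'opening': 0.998556320222723}
```

View pics/top0.png

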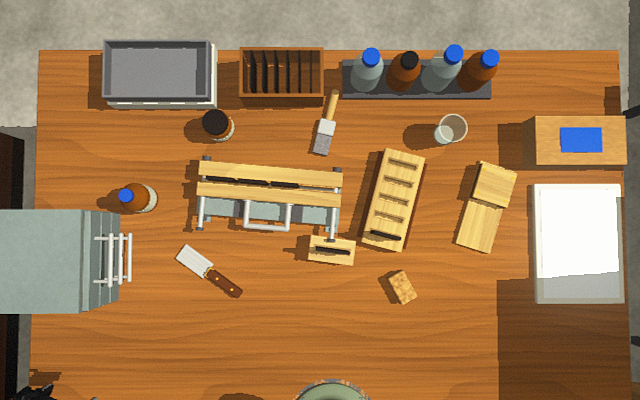

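View pics/side0.png

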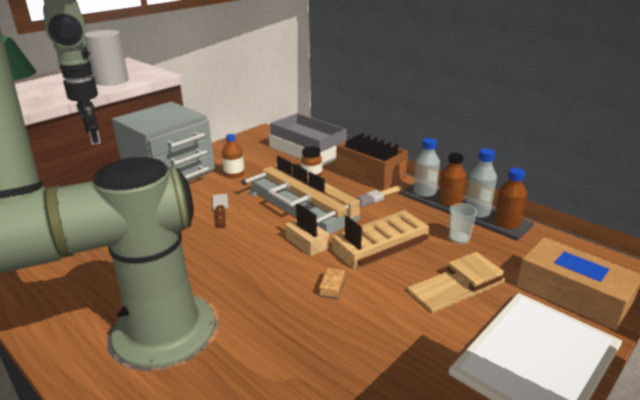

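```bash
cat > m.py <<'E'
from h import *
im,d=load('top0'); W=cloud('top',d); Z=W[...,2]
def rects(mask,u0,v0,u1,v1,amin,name):
    m=np.zeros(Z.shape,np.uint8); m[v0:v1,u0:u1]=mask[v0:v1,u0:u1]
    n,l,st,_=cv2.connectedComponentsWithStats(m)
    for i in range(1,n):
        if st[i,4]<amin: continue
        P=W[l==i]; (c,s,a)=cv2.minAreaRect(P[:,:2].astype(np.float32))
        b=cv2.boxPoints((c,s,a)); e=b[1]-b[0]; g=b[2]-b[1]; L=e if np.hypot(*e)>np.hypot(*g) else g
        print(name,'c',np.round(c,4),'size',np.round(sorted(s),3),'long dir deg',round(np.degrees(np.arctan2(L[1],L[0]))%180,1),'z',np.round(np.median(P[:,2]),3),'n',st[i,4])
bench=Z[330:345,300:400]; print('bench z',np.nanmedian(bench))
print('TCP px',proj('top',[.155,.528,.231]))
hsv=cv2.cvtColor(im,cv2.COLOR_RGB2HSV)
rects((Z>.09)&(Z<.115),190,140,440,270,8,'plates')
rects((Z>.057)&(Z<.068),190,140,350,240,60,'jaws')
rects((Z>.040)&(Z<.052),350,140,430,255,100,'rack')
rects((Z>.040)&(Z<.052),300,230,360,270,60,'stand')
rects((Z>.034)&(Z<.045),450,150,530,260,60,'bridge')
rects((Z>.006)&(Z<.018),450,150,530,260,60,'board')
rects((Z>.047)&(Z<.065),235,195,300,235,30,'handle')
rects((Z>.013)&(Z<.03),165,235,255,305,20,'scr handle')
rects((Z>.004)&(Z<.013),165,235,255,305,20,'scr blade')
c=cv2.resize(im[140:270,185:440],None,fx=3,fy=3,interpolation=cv2.INTER_CUBIC); cv2.imwrite('pics/crop.png',c[...,::-1])
E
python3 m.py
```

```text
bench z 8.5101562509186e-05
TCP px (np.float64(75.21756561100077), np.float64(392.64570136886243))
plates c [0.6053 0.2624] size [0.008 0.064] long dir deg 85.0 z 0.105 n 111
plates c [0.5984 0.1872] size [0.008 0.065] long dir deg 86.0 z 0.105 n 110
plates c [0.5918 0.1108] size [0.009 0.063] long dir deg 85.3 z 0.105 n 111
plates c [ 0.4718 -0.1289] size [0.008 0.065] long dir deg 74.9 z 0.105 n 102
plates c [ 0.4356 -0.0011] size [0.008 0.08 ] long dir deg 82.1 z 0.105 n 123
jaws c [0.5677 0.1521] size [0.166 0.35 ] long dir deg 85.0 z 0.062 n 4900
rack c [ 0.5587 -0.1525] size [0.101 0.24 ] long dir deg 164.9 z 0.045 n 3186
stand c [ 0.4369 -0.0014] size [0.063 0.11 ] long dir deg 82.1 z 0.045 n 889
bridge c [ 0.5945 -0.4047] size [0.09  0.092] long dir deg 72.4 z 0.039 n 1281
board c [ 0.4955 -0.3728] size [0.093 0.125] long dir deg 161.8 z 0.012 n 1722
handle c [0.5256 0.156 ] size [0.087 0.155] long dir deg 89.8 z 0.061 n 921
scr handle c [0.3549 0.2665] size [0.025 0.103] long dir deg 54.2 z 0.021 n 415
scr blade c [0.4079 0.3384] size [0.05  0.101] long dir deg 56.2 z 0.01 n 533
```

View pics/crop.png

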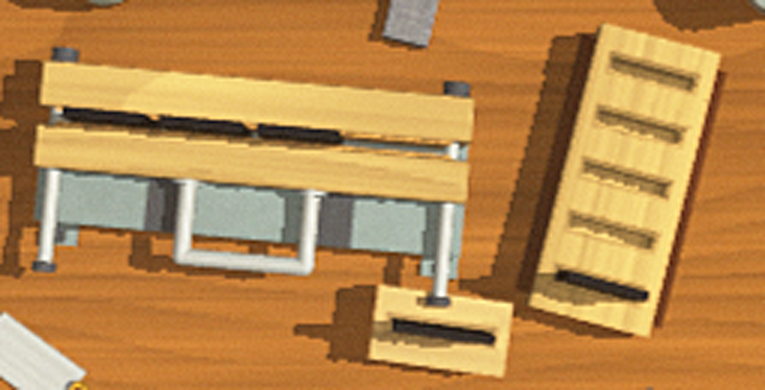

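```bash
cat > go.py <<'E'
import sys, numpy as np
from rig import ctrl
from scipy.spatial.transform import Rotation as R
def where(): 
    s=ctrl.sense(); M=R.from_quat(s['tcp_rot']).as_matrix(); return s,np.array(s['tcp_pos']),M,np.degrees(np.arctan2(M[1,1],M[0,1]))
# target x y z yaw(tool y, world deg): turn first, then tool shift
if __name__=='__main__':
    s,p,M,yaw=where(); print('t',round(s['time'],2),'p',p.round(4),'yaw',yaw.round(1),'F',np.round(s['ft_force'],1),'open',round(s['opening']*85.4,1),'gf',round(s['gripper_force'],1),'tilt',np.round(M[:2,2],3),'j1,6',np.round(s['joint_positions'][[0,5]],2))
    for a in sys.argv[1:]:
        t=np.array(a.split(),float); turn=-((t[3]-yaw+180)%360-180); y=np.radians(t[3])
        d=t[:3]-p; print('turn',round(turn,1),'shift',np.round([-np.sin(y)*d[0]+np.cos(y)*d[1],np.cos(y)*d[0]+np.sin(y)*d[1],-d[2]],4))
        p=t[:3]; yaw=t[3]
E
python3 -m handwheel '0 0 0 9.84;0 0 0 9.84;0 0 0 9.84;0 0 0 9.84' 0.05
python3 -m handwheel '0 0 0 9.84;0 0 0 9.84;0 0 0 9.84;0 0 0 9.84;0 0 0 0'
python3 -m handwheel '-0.0425 0 0 0;-0.0425 0 0 0;-0.0425 0 0 0;-0.0425 0 0 0'
python3 -m handwheel '-0.024 0.05 0 0;-0.024 0.05 0 0;-0.024 0.05 0 0;-0.024 0.05 0 0;0 0 0 0'
python3 go.py '.4915 .1581 .15 -5' '.4915 .1581 .042 -5'
```

```text
time: 0.6
tcp_pos: [0.1544, 0.5275, 0.2308]
tcp_rot: [0.47, 0.883, -0.001, 0.0]
ft_force: [0.2, 0.0, -0.1]
opening: 0.584
gripper_force: 0.0
time: 1.23
tcp_pos: [0.1544, 0.5276, 0.2309]
tcp_rot: [0.737, 0.676, -0.0, 0.0]
ft_force: [-0.2, 0.5, 0.6]
opening: 0.583
gripper_force: 0.0
time: 1.72
tcp_pos: [0.1393, 0.3571, 0.2311]
tcp_rot: [0.736, 0.677, -0.0, 0.0]
ft_force: [1.2, -0.8, 0.5]
opening: 0.587
gripper_force: 0.0
time: 2.35
tcp_pos: [0.3333, 0.2436, 0.2313]
tcp_rot: [0.739, 0.674, 0.0, 0.0]
ft_force: [-0.8, 0.1, 0.1]
opening: 0.585
gripper_force: 0.0
t 2.35 p [0.3333 0.2436 0.2313] yaw -5.2 F [-0.8  0.1  0.1] open 49.9 gf 0.0 tilt [ 0.001 -0.   ] j1,6 [0.45 2.11]
turn -0.2 shift [-0.0714  0.165   0.0813]
turn -0.0 shift [0.    0.    0.108]
```

Works as modelled. On to the handle: grip and pull 40 mm.

```bash
python3 -m handwheel '-0.018 0.041 0.02 0;-0.018 0.041 0.02 0;-0.018 0.041 0.02 0;-0.0175 0.042 0.021 0;0 0 0 0' >/dev/null
python3 go.py '.4915 .1581 .042 -5'
python3 -m handwheel '0 0 0.04 0;0 0 0.035 0;0 0 0.02 0;0 0 0.013 0;0 0 0 0' | head -5
python3 -m handwheel '0 0 0 0;0 0 0 0;0 0 0 0;0 0 0 0' 0
python3 -m handwheel '0 -0.008 0 0;0 -0.008 0 0;0 -0.008 0 0;0 -0.008 0 0;0 -0.008 0 0'; python3 go.py
```

```text
t 2.98 p [0.489  0.159  0.1484] yaw -5.0 F [-2.3  0.1  0. ] open 49.6 gf 0.0 tilt [-0.002 -0.   ] j1,6 [0.17 1.83]
turn -0.0 shift [-0.0007  0.0026  0.1064]
time: 3.6
tcp_pos: [0.4873, 0.1603, 0.0421]
tcp_rot: [0.737, 0.676, -0.001, -0.0]
ft_force: [-0.0, -0.4, 0.3]
opening: 0.586
time: 4.1
tcp_pos: [0.4904, 0.1599, 0.0437]
tcp_rot: [0.738, 0.675, 0.002, 0.001]
ft_force: [1.7, 0.1, 6.4]
opening: 0.136
gripper_force: 58.7
time: 4.72
tcp_pos: [0.4523, 0.1632, 0.0437]
tcp_rot: [0.738, 0.675, 0.003, 0.002]
ft_force: [5.3, -0.7, 2.0]
opening: 0.136
gripper_force: 59.6
t 4.72 p [0.4523 0.1632 0.0437] yaw -5.1 F [ 5.3 -0.7  2. ] open 11.6 gf 59.6 tilt [0.007 0.   ] j1,6 [0.19 1.85]
```

```bash
python3 -m handwheel '0 0 0 0;0 0 0 0;0 0 0 0;0 0 0 0' 0.05 | head -2
python3 -m handwheel '0 0 -0.04 0;0 0 -0.05 0;0 0 -0.05 0;0 0 -0.05 0;0 -0.05 0 0' | head -2
python3 -m handwheel '0 -0.05 0 0;0 -0.03 0 0;0 0 0 0' 0.03 | head -2
python3 - <<'E'
from h import *
grab('top','top1'); 
s=open('m.py').read().replace("'top0'","'top1'").replace('pics/crop','pics/crop1'); exec(s)
E
python3 go.py
```

```text
time: 5.22
tcp_pos: [0.4484, 0.1631, 0.0421]
time: 5.85
tcp_pos: [0.404, 0.1683, 0.2366]
time: 6.22
tcp_pos: [0.317, 0.1745, 0.2323]
bench z 0.00010965400384516913
TCP px (np.float64(75.21756561100077), np.float64(392.64570136886243))
plates c [0.6052 0.2626] size [0.008 0.064] long dir deg 84.6 z 0.105 n 111
plates c [0.5988 0.1872] size [0.008 0.065] long dir deg 84.7 z 0.104 n 111
plates c [0.5919 0.111 ] size [0.009 0.064] long dir deg 84.8 z 0.105 n 110
plates c [ 0.4718 -0.1286] size [0.008 0.066] long dir deg 74.9 z 0.105 n 103
plates c [ 0.4356 -0.0013] size [0.008 0.08 ] long dir deg 82.0 z 0.105 n 125
jaws c [0.622  0.1471] size [0.057 0.35 ] long dir deg 85.2 z 0.062 n 2228
jaws c [0.5075 0.1585] size [0.106 0.349] long dir deg 80.8 z 0.062 n 2440
rack c [ 0.5589 -0.1525] size [0.101 0.24 ] long dir deg 164.8 z 0.045 n 3193
stand c [ 0.4369 -0.0014] size [0.063 0.11 ] long dir deg 82.0 z 0.045 n 884
bridge c [ 0.5945 -0.4047] size [0.091 0.092] long dir deg 71.8 z 0.039 n 1288
board c [ 0.6449 -0.4171] size [0.028 0.096] long dir deg 91.2 z 0.012 n 68
board c [ 0.4953 -0.3753] size [0.095 0.123] long dir deg 161.8 z 0.012 n 1722
handle c [0.5156 0.1557] size [0.082 0.155] long dir deg 89.8 z 0.061 n 1109
scr handle c [0.3577 0.2702] size [0.028 0.112] long dir deg 51.7 z 0.021 n 415
scr blade c [0.4047 0.3371] size [0.048 0.101] long dir deg 54.3 z 0.01 n 506
t 6.28 p [0.3188 0.1747 0.2325] yaw -5.0 F [ 0.6 -0.1  0.2] open 30.2 gf 0.0 tilt [0.001 0.   ] j1,6 [0.3  1.96]
```

View pics/crop1.png

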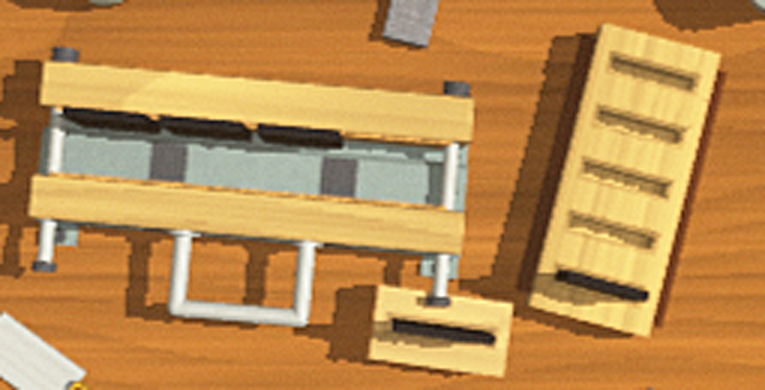

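```bash
python3 -m handwheel '-0.009 0.05 0 0;-0.009 0.05 0 0;-0.009 0.05 0 0;-0.009 0.05 0 0;-0.005 0.05 0 0' |head -2;python3 -m handwheel '0 0.025 0.04 0;0 0 0.03 0;0 0 0 0;0 0 0 0' |head -2
python3 go.py '.5919 .111 .11 -5' '.5919 .111 .068 -5'
```

```text
time: 6.9
tcp_pos: [0.5674, 0.1105, 0.2316]
time: 7.4
tcp_pos: [0.5903, 0.1094, 0.1631]
t 7.4 p [0.5903 0.1094 0.1631] yaw -5.1 F [0.7 0.1 0.6] open 30.1 gf 0.0 tilt [0.001 0.   ] j1,6 [0.06 1.72]
turn -0.1 shift [0.0017 0.0014 0.0531]
turn -0.0 shift [0.    0.    0.042]
```

```bash
python3 -m handwheel '0.002 0.001 0.04 0;0 0 0.03 0;0 0 0.015 0;0 0 0.01 0;0 0 0 0' |head -2;python3 -m handwheel '0 0 0 0;0 0 0 0;0 0 0 0;0 0 0 0' 0
python3 go.py
python3 -m handwheel '0 0 -0.015 0;0 0 -0.03 0;0 0 -0.05 0;0 0 -0.05 0;0 0 0 0'
python3 go.py '.6456 -.1759 .21 -15.1' '.6456 -.1759 .068 -15.1'
```

```text
time: 8.02
tcp_pos: [0.591, 0.1115, 0.0677]
time: 8.52
tcp_pos: [0.5916, 0.1115, 0.0685]
tcp_rot: [0.737, 0.675, 0.001, 0.001]
ft_force: [0.0, -0.2, 6.3]
opening: 0.086
gripper_force: 59.3
t 8.53 p [0.5916 0.1115 0.0685] yaw -5.0 F [ 0.  -0.2  6.3] open 7.3 gf 59.3 tilt [0.002 0.   ] j1,6 [0.06 1.72]
time: 9.15
tcp_pos: [0.5935, 0.1117, 0.2177]
tcp_rot: [0.737, 0.675, 0.003, 0.003]
ft_force: [0.3, -0.5, -1.4]
opening: 0.086
gripper_force: 58.6
t 9.15 p [0.5935 0.1117 0.2177] yaw -5.0 F [ 0.3 -0.5 -1.4] open 7.3 gf 58.6 tilt [0.009 0.001] j1,6 [0.06 1.72]
turn 10.1 shift [-0.2641  0.1253  0.0077]
turn -0.0 shift [0.    0.    0.142]
```

```bash
python3 -m handwheel '0 0 0 5;0 0 0 5;-0.044 0.021 0 0;-0.044 0.021 0 0;-0.044 0.021 0 0' |head -2;python3 -m handwheel '-0.044 0.021 0 0;-0.044 0.021 0 0;-0.044 0.021 0 0;0 0 0.04 0;0 0 0 0' |head -2
python3 -m handwheel '0 0 0 0;0 0 0 0' |head -2
python3 go.py '.6456 -.1759 .12 -15.1' '.6456 -.1759 .068 -15.1'
```

```text
time: 9.78
tcp_pos: [0.6166, -0.0335, 0.2114]
time: 10.4
tcp_pos: [0.6405, -0.1756, 0.1679]
time: 10.65
tcp_pos: [0.6447, -0.1757, 0.174]
t 10.65 p [ 0.6447 -0.1757  0.174 ] yaw -15.0 F [0.2 0.  0. ] open 7.0 gf 58.6 tilt [ 0.002 -0.001] j1,6 [-0.38  1.46]
turn 0.1 shift [0.    0.001 0.054]
turn -0.0 shift [0.    0.    0.052]
```

```bash
python3 -m handwheel '0 0.001 0.04 0;0 0 0.025 0;0 0 0 0;0 0 0.01 0;0 0 0 0' |head -5; python3 go.py '.6456 -.1759 .068 -15.1'
python3 -m handwheel '0 0 0.01 0;0 0 0.01 0;0 0 0.006 0;0 0 0 0;0 0 0 0' |head -5; python3 go.py '.6456 -.1759 .068 -15.1'
```

```text
time: 11.28
tcp_pos: [0.6452, -0.1764, 0.0979]
tcp_rot: [0.793, 0.609, 0.0, 0.0]
ft_force: [-0.6, 0.6, -1.0]
opening: 0.089
t 11.28 p [ 0.6452 -0.1764  0.0979] yaw -15.0 F [-0.6  0.6 -1. ] open 7.6 gf 58.7 tilt [ 0.001 -0.   ] j1,6 [-0.38  1.46]
turn 0.1 shift [0.0006 0.0003 0.0299]
time: 11.9
tcp_pos: [0.6449, -0.1765, 0.0714]
tcp_rot: [0.794, 0.608, 0.0, 0.0]
ft_force: [-0.0, -0.3, -0.2]
opening: 0.085
t 11.9 p [ 0.6449 -0.1765  0.0714] yaw -15.0 F [-0.  -0.3 -0.2] open 7.3 gf 58.7 tilt [ 0. -0.] j1,6 [-0.38  1.46]
turn 0.1 shift [0.0008 0.0005 0.0034]
```

Entered cleanly. Seat it, release, return for the next plate.

```bash
python3 -m handwheel '0 0 0.002 0;0 0 0.001 0;0 0 0 0' |grep -E "tcp_pos|force";python3 -m handwheel '0 0 0 0;0 0 0 0;0 0 0 0' 0.03|head -2
python3 -m handwheel '0 0 -0.03 0;0 0 -0.05 0;0 0 -0.05 0;0 0 -0.02 0;0 0 0 -5'|head -2;python3 -m handwheel '0 0 0 -5;0 0 0 0;0 0 0 0'|head -2
python3 go.py '.5988 .1872 .21 -5' '.5988 .1872 .068 -5'
```

```text
tcp_pos: [0.6449, -0.1765, 0.0685]
ft_force: [-0.7, -0.6, 1.1]
gripper_force: 58.7
time: 12.65
tcp_pos: [0.6448, -0.1765, 0.0683]
time: 13.28
tcp_pos: [0.6462, -0.1769, 0.2213]
time: 13.65
tcp_pos: [0.6447, -0.1764, 0.2182]
t 13.65 p [ 0.6447 -0.1764  0.2182] yaw -5.1 F [-0.2 -0.7 -0.1] open 29.6 gf 0.0 tilt [-0.  0.] j1,6 [-0.38  1.28]
turn -0.1 shift [ 0.3582 -0.0775  0.0082]
turn -0.0 shift [0.    0.    0.142]
```

```bash
python3 -m handwheel '0.051 -0.011 0 0;0.051 -0.011 0 0;0.051 -0.011 0 0;0.051 -0.011 0 0;0.051 -0.011 0 0' |head -2;python3 -m handwheel '0.051 -0.011 0 0;0.051 -0.011 0 0;0 0 0.04 0;0 0 0.02 0;0 0 0 0' |head -2
python3 -m handwheel '0 0 0 0;0 0 0 0' |head -2
python3 go.py '.5988 .1872 .068 -5'
```

```text
time: 14.28
tcp_pos: [0.6121, 0.084, 0.2183]
time: 14.9
tcp_pos: [0.5979, 0.1859, 0.1565]
time: 15.15
tcp_pos: [0.6004, 0.1858, 0.1597]
t 15.15 p [0.6004 0.1858 0.1597] yaw -5.1 F [ 0.2 -0.1  0.4] open 30.4 gf 0.0 tilt [0.002 0.   ] j1,6 [0.18 1.84]
turn -0.1 shift [ 0.0012 -0.0017  0.0917]
```

```bash
python3 -m handwheel '0.001 -0.002 0.04 0;0 0 0.03 0;0 0 0.013 0;0 0 0.008 0;0 0 0 0' |head -2;python3 -m handwheel '0 0 0 0;0 0 0 0;0 0 0 0;0 0 0 0' 0|head -2
python3 go.py
python3 -m handwheel '0 0 -0.015 0;0 0 -0.03 0;0 0 -0.05 0;0 0 -0.05 0;0 0 0 0'|grep opening
python3 go.py '.6021 -.1642 .21 -15.1' '.6021 -.1642 .068 -15.1'
```

```text
time: 15.78
tcp_pos: [0.598, 0.1871, 0.0678]
time: 16.27
tcp_pos: [0.5985, 0.1873, 0.0685]
t 16.27 p [0.5985 0.1873 0.0685] yaw -5.0 F [-0.1 -0.4  6.1] open 7.6 gf 59.1 tilt [0.002 0.   ] j1,6 [0.19 1.84]
opening: 0.089
t 16.9 p [0.6003 0.1877 0.2179] yaw -5.0 F [ 0.8 -0.  -1. ] open 7.6 gf 58.6 tilt [0.009 0.002] j1,6 [0.19 1.84]
turn 10.1 shift [-0.3393  0.0934  0.0079]
turn -0.0 shift [0.    0.    0.142]
```

```bash
python3 -m handwheel '0 0 0 5;0 0 0 5;-0.0485 0.0133 0 0;-0.0485 0.0133 0 0;-0.0485 0.0133 0 0' |head -2;python3 -m handwheel '-0.0485 0.0133 0 0;-0.0485 0.0133 0 0;-0.0485 0.0133 0 0;-0.0485 0.0133 0 0;0 0 0.04 0' |head -2
python3 -m handwheel '0 0 0 0;0 0 0 0;0 0 0 0' |head -2
python3 go.py '.6021 -.1642 .068 -15.1'
```

```text
time: 17.52
tcp_pos: [0.5974, 0.035, 0.2115]
time: 18.15
tcp_pos: [0.6012, -0.1697, 0.1742]
time: 18.52
tcp_pos: [0.6002, -0.1644, 0.1738]
t 18.52 p [ 0.6002 -0.1644  0.1738] yaw -15.0 F [ 0.   0.5 -0.7] open 7.3 gf 58.5 tilt [ 0.002 -0.001] j1,6 [-0.39  1.45]
turn 0.1 shift [0.0007 0.0017 0.1058]
```

```bash
python3 -m handwheel '0.001 0.0017 0.04 0;0 0 0.025 0;0 0 0.01 0;0 0 0 0;0 0 0 0' |head -1; python3 go.py '.6021 -.1642 .068 -15.1'
python3 -m handwheel '0 0 0.01 0;0 0 0.01 0;0 0 0.006 0;0 0 0 0' |head -1; python3 go.py '.6021 -.1642 .068 -15.1'
```

```text
time: 19.15
t 19.15 p [ 0.6024 -0.1646  0.0988] yaw -15.0 F [ 0.  -0.  -0.3] open 7.0 gf 58.6 tilt [ 0.002 -0.001] j1,6 [-0.38  1.45]
turn 0.1 shift [ 0.0004 -0.0004  0.0308]
time: 19.65
t 19.65 p [ 0.6006 -0.1642  0.0703] yaw -15.0 F [-1.2  0.  -0.7] open 7.2 gf 58.6 tilt [-0.002  0.001] j1,6 [-0.39  1.45]
turn 0.1 shift [0.0004 0.0014 0.0023]
```

```bash
python3 -m handwheel '0 0 0.002 0;0 0 0 0;0 0 0 0' |grep -E "tcp_pos|force";python3 -m handwheel '0 0 0 0;0 0 0 0;0 0 0 0' 0.03|head -2
python3 -m handwheel '0 0 -0.03 0;0 0 -0.05 0;0 0 -0.05 0;0 0 -0.02 0;0 0 0 -5'|head -2;python3 -m handwheel '0 0 0 -5;0 0 0 0'|head -2
python3 go.py '.6052 .2626 .21 -5' '.6052 .2626 .068 -5'
```

```text
tcp_pos: [0.6014, -0.1645, 0.0695]
ft_force: [-0.1, 0.2, -0.5]
gripper_force: 58.6
time: 20.4
tcp_pos: [0.6013, -0.1644, 0.0694]
time: 21.02
tcp_pos: [0.6026, -0.1649, 0.2221]
time: 21.28
tcp_pos: [0.6012, -0.1644, 0.2193]
t 21.27 p [ 0.6012 -0.1644  0.2193] yaw -5.1 F [ 0.1  0.  -0. ] open 30.1 gf 0.0 tilt [ 0. -0.] j1,6 [-0.39  1.27]
turn -0.1 shift [ 0.4257 -0.0333  0.0093]
turn -0.0 shift [0.    0.    0.142]
```

```bash
python3 -m handwheel '0.0532 -0.0042 0 0;0.0532 -0.0042 0 0;0.0532 -0.0042 0 0;0.0532 -0.0042 0 0;0.0532 -0.0042 0 0' |head -2;python3 -m handwheel '0.0532 -0.0042 0 0;0.0532 -0.0042 0 0;0.0532 -0.0042 0 0;0 0 0.04 0;0 0 0.02 0' |head -2
python3 -m handwheel '0 0 0 0;0 0 0 0;0 0 0 0' |head -2
python3 go.py '.6052 .2626 .068 -5'
```

```text
time: 21.9
tcp_pos: [0.6036, 0.1041, 0.2193]
time: 22.52
tcp_pos: [0.6039, 0.2634, 0.157]
time: 22.9
tcp_pos: [0.6062, 0.2625, 0.1608]
t 22.9 p [0.6062 0.2625 0.1608] yaw -5.1 F [ 0.4  0.5 -1. ] open 30.0 gf 0.0 tilt [0.002 0.001] j1,6 [0.3  1.96]
turn -0.1 shift [-0.     -0.001   0.0928]
```

```bash
python3 -m handwheel '0 -0.001 0.04 0;0 0 0.03 0;0 0 0.014 0;0 0 0.008 0;0 0 0 0' |head -2;python3 -m handwheel '0 0 0 0;0 0 0 0;0 0 0 0;0 0 0 0' 0|head -2
python3 go.py
python3 -m handwheel '0 0 -0.015 0;0 0 -0.03 0;0 0 -0.05 0;0 0 -0.05 0;0 0 0 0'|grep opening
python3 go.py '.5587 -.1525 .21 -15.1'
```

```text
time: 23.52
tcp_pos: [0.6046, 0.2627, 0.0678]
time: 24.02
tcp_pos: [0.6051, 0.2629, 0.0686]
t 24.02 p [0.6051 0.2629 0.0686] yaw -5.0 F [-0.1  0.6  5.4] open 7.3 gf 59.3 tilt [0.002 0.001] j1,6 [0.3  1.96]
opening: 0.086
t 24.65 p [0.6069 0.2635 0.2182] yaw -5.0 F [-0.9  0.6 -0.9] open 7.4 gf 58.6 tilt [0.009 0.003] j1,6 [0.3  1.96]
turn 10.1 shift [-0.4142  0.0619  0.0082]
```

```bash
python3 -m handwheel '0 0 0 5;0 0 0 5;-0.0518 0.0077 0 0;-0.0518 0.0077 0 0;-0.0518 0.0077 0 0' |head -2;python3 -m handwheel '-0.0518 0.0077 0 0;-0.0518 0.0077 0 0;-0.0518 0.0077 0 0;-0.0518 0.0077 0 0;-0.0518 0.0077 0 0' |head -2
python3 -m handwheel '0 0 0.04 0;0 0 0 0;0 0 0 0;0 0 0 0' |head -2
python3 go.py '.5587 -.1525 .068 -15.1'
```

```text
time: 25.28
tcp_pos: [0.585, 0.1051, 0.2115]
time: 25.9
tcp_pos: [0.5551, -0.155, 0.2117]
time: 26.4
tcp_pos: [0.5571, -0.1531, 0.1737]
t 26.4 p [ 0.5571 -0.1531  0.1737] yaw -15.0 F [ 0.1 -0.3 -1. ] open 7.0 gf 58.5 tilt [ 0.002 -0.001] j1,6 [-0.4   1.44]
turn 0.1 shift [0.001  0.0014 0.1057]
```

```bash
python3 -m handwheel '0.001 0.0014 0.04 0;0 0 0.025 0;0 0 0.01 0;0 0 0 0;0 0 0 0' |head -1; python3 go.py '.5587 -.1525 .068 -15.1'
python3 -m handwheel '0 0 0.01 0;0 0 0.01 0;0 0 0.008 0;0 0 0.002 0;0 0 0 0' |head -1; python3 go.py '.5587 -.1525 .068 -15.1'
```

```text
time: 27.02
t 27.02 p [ 0.5588 -0.1533  0.0987] yaw -15.0 F [ 0.2  0.8 -0.5] open 7.0 gf 58.7 tilt [ 0.002 -0.001] j1,6 [-0.4   1.44]
turn 0.1 shift [ 0.0007 -0.0003  0.0307]
time: 27.65
t 27.65 p [ 0.5579 -0.1531  0.0686] yaw -15.0 F [-4.6  1.3 12.5] open 7.2 gf 60.8 tilt [ 0.001 -0.   ] j1,6 [-0.4   1.44]
turn 0.1 shift [0.0008 0.0007 0.0006]
```

```bash
python3 -m handwheel '0 0 0 0;0 0 0 0;0 0 0 0' 0.03|head -2
python3 -m handwheel '0 0 -0.03 0;0 0 -0.05 0;0 0 -0.05 0;0 0 -0.02 0;0 0 0 -7.1'|head -2
python3 go.py '.4356 -.0013 .21 -7.9'
```

```text
time: 28.02
tcp_pos: [0.5576, -0.153, 0.0669]
time: 28.65
tcp_pos: [0.5591, -0.1535, 0.2195]
t 28.65 p [ 0.5591 -0.1535  0.2195] yaw -7.7 F [-0.6  0.4 -0.6] open 29.9 gf 0.0 tilt [ 0.004 -0.002] j1,6 [-0.4   1.31]
turn 0.2 shift [ 0.1338 -0.1432  0.0095]
```

```bash
python3 -m handwheel '0.0335 -0.0355 0 0;0.0335 -0.0355 0 0;0.0335 -0.0355 0 0;0.0335 -0.0355 0 0;0 0 0.05 0' |head -2
python3 -m handwheel '0 0 0 0;0 0 0 0;0 0 0 0' |head -2
python3 - <<'E'
from h import *
im,d=grab('top','top2'); s=open('m.py').read().replace("'top0'","'top2'").replace('pics/crop','pics/crop2'); exec(s)
E
python3 go.py '.4356 -.0013 .068 -7.9'
```

```text
time: 29.28
tcp_pos: [0.4366, 0.0009, 0.1695]
time: 29.65
tcp_pos: [0.4371, -0.0013, 0.1686]
bench z 0.6865807195008635
TCP px (np.float64(75.21756561100077), np.float64(392.64570136886243))
plates c [ 0.6449 -0.1761] size [0.009 0.065] long dir deg 74.1 z 0.104 n 123
plates c [ 0.6012 -0.1638] size [0.009 0.064] long dir deg 74.4 z 0.105 n 119
plates c [ 0.5578 -0.1523] size [0.008 0.064] long dir deg 75.2 z 0.105 n 113
plates c [ 0.4718 -0.1287] size [0.008 0.065] long dir deg 75.1 z 0.105 n 99
jaws c [0.6248 0.1465] size [0.062 0.349] long dir deg 86.7 z 0.062 n 2360
jaws c [0.5054 0.1573] size [0.093 0.349] long dir deg 85.6 z 0.062 n 2390
rack c [ 0.5589 -0.1525] size [0.101 0.24 ] long dir deg 164.9 z 0.045 n 2764
bridge c [ 0.5942 -0.4053] size [0.091 0.092] long dir deg 71.4 z 0.039 n 1289
board c [ 0.4955 -0.3736] size [0.095 0.123] long dir deg 163.1 z 0.012 n 1713
handle c [0.5157 0.1558] size [0.082 0.155] long dir deg 89.8 z 0.061 n 1102
scr handle c [0.3599 0.2408] size [0.028 0.109] long dir deg 52.5 z 0.021 n 423
scr blade c [0.4089 0.3028] size [0.05  0.111] long dir deg 46.8 z 0.01 n 523
t 29.7 p [ 0.4369 -0.0012  0.1684] yaw -8.0 F [-0.2  0.3 -0. ] open 30.2 gf 0.0 tilt [ 0.002 -0.   ] j1,6 [-0.17  1.54]
turn -0.1 shift [-0.0002 -0.0013  0.1004]
```

View pics/top2.png

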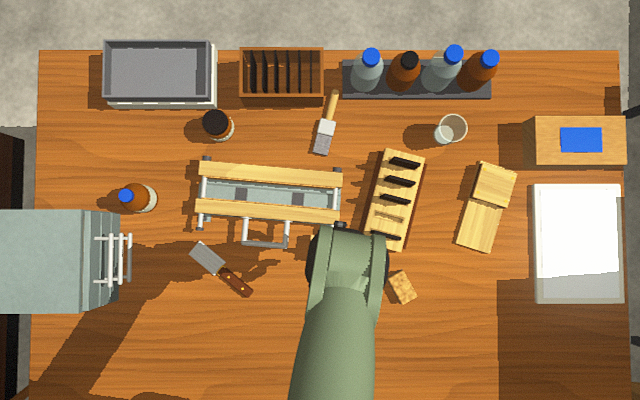

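```bash
python3 -m handwheel '0 -0.001 0.05 0;0 0 0.03 0;0 0 0.012 0;0 0 0.008 0;0 0 0 0' |head -2;python3 go.py;python3 -m handwheel '0 0 0 0;0 0 0 0;0 0 0 0;0 0 0 0' 0|head -2
python3 go.py
python3 -m handwheel '0 0 -0.015 0;0 0 -0.03 0;0 0 -0.05 0;0 0 -0.05 0;0 0 0 0'|grep -E 'opening|force'
python3 go.py '.5939 .1492 .21 -5'
```

```text
time: 30.32
tcp_pos: [0.4352, -0.0007, 0.0677]
t 30.32 p [ 0.4352 -0.0007  0.0677] yaw -7.9 F [-0.4 -0.3  0.3] open 29.7 gf 0.0 tilt [ 0.001 -0.   ] j1,6 [-0.17  1.54]
time: 30.82
tcp_pos: [0.4356, -0.0007, 0.0682]
t 30.82 p [ 0.4356 -0.0007  0.0682] yaw -7.9 F [-1.3 -0.5  6.4] open 7.5 gf 59.2 tilt [ 0.002 -0.   ] j1,6 [-0.17  1.54]
ft_force: [0.1, 0.2, -1.5]
opening: 0.084
gripper_force: 59.3
t 31.45 p [ 0.4373 -0.0009  0.216 ] yaw -7.9 F [ 0.1  0.2 -1.5] open 7.2 gf 59.3 tilt [ 0.008 -0.001] j1,6 [-0.17  1.54]
turn -2.9 shift [0.1632 0.1429 0.006 ]
```

```bash
python3 -m handwheel '0 0 0 -2.9;0.0408 0.0357 0 0;0.0408 0.0357 0 0;0.0408 0.0357 0 0;0.0408 0.0357 0 0' |head -2
python3 -m handwheel '0 0 0.04 0;0 0 0 0;0 0 0 0;0 0 0 0' |head -2
python3 go.py '.5939 .1492 .068 -5'
```

```text
time: 32.08
tcp_pos: [0.5916, 0.1507, 0.2107]
time: 32.58
tcp_pos: [0.5917, 0.1491, 0.1738]
t 32.58 p [0.5917 0.1491 0.1738] yaw -5.1 F [-0.5  0.5 -0.7] open 7.2 gf 59.1 tilt [0.002 0.   ] j1,6 [0.13 1.79]
turn -0.1 shift [0.0003 0.0022 0.1058]
```

```bash
python3 -m handwheel '0 0.002 0.04 0;0 0 0.015 0;0 0 0.01 0;0 0 0 0;0 0 0 0' |head -1; python3 go.py '.5939 .1492 .068 -5'
```

```text
time: 33.2
t 33.2 p [0.5939 0.1494 0.1083] yaw -5.0 F [ 0.3  0.1 -1. ] open 7.2 gf 59.3 tilt [0.002 0.   ] j1,6 [0.13 1.78]
turn -0.0 shift [-0.0002 -0.      0.0403]
```

```bash
python3 -m handwheel '0 0.0005 0.01 0;0 0 0.008 0;0 0 0 0;0 0 0 0' |head -1; python3 go.py '.5939 .1492 .068 -5'; python3 -m handwheel '0 0 0.006 0;0 0 0.006 0;0 0 0.006 0;0 0 0 0;0 0 0 0' |head -1; python3 go.py '.5939 .1492 .068 -5'
```

```text
time: 33.7
t 33.7 p [0.5936 0.1493 0.0892] yaw -5.0 F [ 0.2  0.3 -0.8] open 7.3 gf 59.3 tilt [-0. -0.] j1,6 [0.13 1.78]
turn -0.0 shift [-0.0001  0.0003  0.0212]
time: 34.33
t 34.33 p [0.5938 0.1493 0.0713] yaw -5.0 F [-0.6 -0.3 -0.6] open 7.2 gf 59.3 tilt [ 0. -0.] j1,6 [0.13 1.78]
turn -0.0 shift [-0.0001  0.0001  0.0033]
```

```bash
python3 -m handwheel '0 0 0.002 0;0 0 0.001 0;0 0 0 0' |grep -E "tcp_pos|ft"; python3 -m handwheel '0 0 0 0;0 0 0 0;0 0 0 0' 0.03|head -2
python3 -m handwheel '0 0 -0.03 0;0 0 -0.05 0;0 0 -0.04 0;0 -0.04 0 0;0 -0.04 0 0'|head -2
python3 -m handwheel '0 -0.04 0 0;0 -0.025 0 0;0 0 0 0;0 0 0 0' 0.05|head -2
python3 go.py '.4515 .1615 .042 -5'
```

```text
tcp_pos: [0.5937, 0.1493, 0.0683]
ft_force: [-0.2, 0.5, -0.6]
time: 35.08
tcp_pos: [0.5938, 0.1493, 0.0684]
time: 35.7
tcp_pos: [0.5137, 0.1563, 0.1889]
time: 36.2
tcp_pos: [0.4505, 0.1621, 0.1887]
t 36.2 p [0.4505 0.1621 0.1887] yaw -5.0 F [0.7 0.8 0.1] open 49.7 gf 0.0 tilt [0.002 0.   ] j1,6 [0.19 1.85]
turn -0.0 shift [-0.0005  0.001   0.1467]
```

```bash
python3 -m handwheel '0 0.002 0.05 0;0 0 0.05 0;0 0 0.03 0;0 0 0.015 0;0 0 0 0' | head -2
python3 -m handwheel '0 0 0 0;0 0 0 0;0 0 0 0;0 0 0 0' 0|grep -E 'tcp|ft|open'
python3 -m handwheel '0 0.008 0 0;0 0.008 0 0;0 0.008 0 0;0 0.008 0 0;0 0 0 0'|grep -E 'tcp|ft|open'; python3 go.py '.4915 .1581 .042 -5'
```

```text
time: 36.83
tcp_pos: [0.4515, 0.1617, 0.0426]
tcp_pos: [0.4519, 0.1621, 0.0446]
tcp_rot: [0.737, 0.675, 0.001, 0.0]
ft_force: [-1.8, -0.5, 5.4]
opening: 0.135
tcp_pos: [0.4833, 0.1593, 0.0446]
tcp_rot: [0.737, 0.675, 0.0, -0.0]
ft_force: [-2.5, -0.2, 5.7]
opening: 0.132
t 37.95 p [0.4833 0.1593 0.0446] yaw -5.0 F [-2.5 -0.2  5.7] open 11.2 gf 59.5 tilt [0.001 0.001] j1,6 [0.17 1.83]
turn -0.0 shift [-0.0005  0.0083  0.0026]
```

```bash
python3 -m handwheel '0 0.003 0 0;0 0.002 0 0;0 0 0 0'|grep -E 'tcp_p|ft'; python3 -m handwheel '0 0.002 0 0;0 0.001 0 0;0 0 0 0'|grep -E 'tcp_p|ft';python3 -m handwheel '0 0.001 0 0;0 0 0 0;0 0 0 0'|grep -E 'tcp_p|ft'
```

```text
tcp_pos: [0.4873, 0.1589, 0.0446]
ft_force: [-4.6, 0.2, 9.1]
tcp_pos: [0.4901, 0.1587, 0.0446]
ft_force: [-5.5, 1.1, 9.5]
tcp_pos: [0.491, 0.1586, 0.0446]
ft_force: [-5.3, -0.5, 10.4]
```

```bash
for i in 1; do python3 -m handwheel '0 0.001 0 0;0 0 0 0;0 0 0 0'|grep -E 'tcp_p|ft'; python3 -m handwheel '0 0.001 0 0;0 0 0 0;0 0 0 0'|grep -E 'tcp_p|ft';python3 -m handwheel '0 0.001 0 0;0 0 0 0;0 0 0 0'|grep -E 'tcp_p|ft'; done
```

```text
tcp_pos: [0.4918, 0.1585, 0.0446]
ft_force: [-5.8, 0.9, 9.9]
tcp_pos: [0.4924, 0.1585, 0.0446]
ft_force: [-6.3, 0.7, 10.9]
tcp_pos: [0.4924, 0.1585, 0.0446]
ft_force: [-9.5, -0.2, 14.8]
```

```bash
python3 -m handwheel '0 0 0 0;0 0 0 0;0 0 0 0' 0.05|head -2
python3 -m handwheel '0 0 -0.04 0;0 0 -0.05 0;0 0 -0.05 0;0 0 -0.05 0;-0.05 0 0 0' | head -2
python3 -m handwheel '-0.05 0 0 0;-0.05 -0.03 0 0;-0.05 -0.03 0 0;0 0 0 0;0 0 0 0'|head -2
python3 - <<'E'
from h import *
im,d=grab('top','top3'); s=open('m.py').read().replace("'top0'","'top3'").replace('pics/crop','pics/crop3'); exec(s)
c=cv2.resize(im[140:310,165:365],None,fx=3.5,fy=3.5,interpolation=cv2.INTER_CUBIC); cv2.imwrite('pics/c3.png',c[...,::-1])
E
```

```text
time: 40.58
tcp_pos: [0.4957, 0.158, 0.0435]
time: 41.2
tcp_pos: [0.4941, 0.1097, 0.2377]
time: 41.82
tcp_pos: [0.4183, -0.0362, 0.2336]
bench z 0.7157835431887476
TCP px (np.float64(75.21756561100077), np.float64(392.64570136886243))
plates c [ 0.645  -0.1756] size [0.009 0.064] long dir deg 75.3 z 0.104 n 125
plates c [ 0.6016 -0.1638] size [0.009 0.064] long dir deg 74.8 z 0.104 n 120
plates c [0.5953 0.1483] size [0.008 0.078] long dir deg 84.9 z 0.105 n 131
plates c [ 0.5581 -0.1524] size [0.008 0.064] long dir deg 74.6 z 0.104 n 116
plates c [ 0.4717 -0.1286] size [0.008 0.065] long dir deg 74.9 z 0.105 n 103
jaws c [0.625  0.1464] size [0.052 0.349] long dir deg 85.0 z 0.062 n 2311
jaws c [0.5389 0.1549] size [0.108 0.35 ] long dir deg 84.5 z 0.062 n 2663
rack c [ 0.5595 -0.1526] size [0.101 0.239] long dir deg 164.9 z 0.045 n 2823
stand c [0.438  0.0069] size [0.063 0.093] long dir deg 81.8 z 0.045 n 632
bridge c [ 0.5944 -0.405 ] size [0.091 0.092] long dir deg 71.9 z 0.039 n 1293
board c [ 0.5421 -0.3869] size [0.093 0.221] long dir deg 162.6 z 0.012 n 1807
handle c [0.5256 0.1557] size [0.087 0.155] long dir deg 89.9 z 0.061 n 920
scr handle c [0.3598 0.2404] size [0.026 0.108] long dir deg 51.6 z 0.021 n 425
scr blade c [0.4138 0.3064] size [0.048 0.101] long dir deg 48.0 z 0.01 n 529
```

View pics/c3.png

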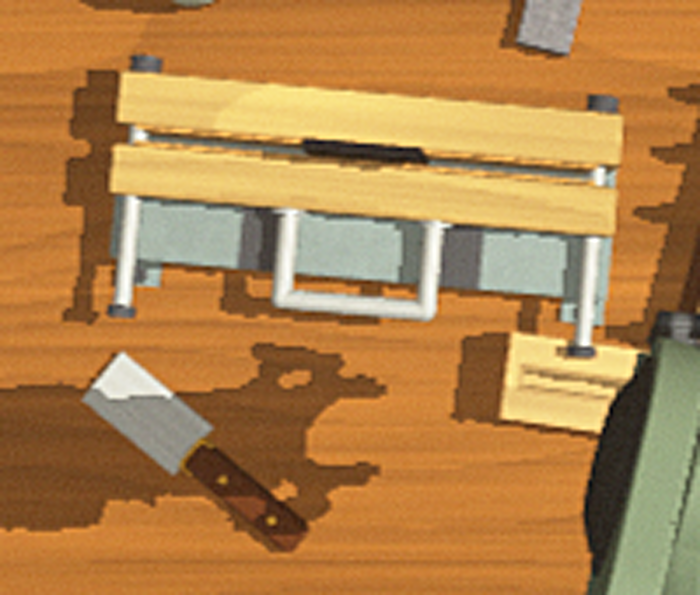

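```bash
python3 - <<'E'
from h import *
im,d=load('top3'); W=cloud('top',d); hsv=cv2.cvtColor(im,cv2.COLOR_RGB2HSV)
R=np.zeros(d.shape,bool); R[230:310,165:265]=1
Z=W[...,2]
def big(m):
    n,l,st,_=cv2.connectedComponentsWithStats(m.astype(np.uint8)); return l==1+np.argmax(st[1:,4])
b=big(R&(hsv[...,1]<60)); h=big(R&(Z>.015)&(Z<.03))
for n,m,z in(('blade',b,.01),('handle',h,.022)):
    v,u=np.nonzero(m); P=np.array([ray('top',a,c,z)[:2] for a,c in zip(u,v)])
    c=P.mean(0); w,V=np.linalg.eigh(np.cov(P.T)); r=cv2.minAreaRect(P.astype(np.float32))
    print(n,c.round(4),np.degrees(np.arctan2(V[1,1],V[0,1]))%180,np.sqrt(12*w).round(3),np.round(r[0],4),np.round(r[1],3),round(r[2],1))
E
python3 go.py
```

```text
blade [0.417  0.3106] 50.83016483723389 [0.044 0.083] [0.4165 0.31  ] [0.085 0.043] 50.5
handle [0.3586 0.2385] 50.20252638573688 [0.024 0.102] [0.3592 0.2385] [0.105 0.025] 51.0
t 41.88 p [ 0.4185 -0.0357  0.2335] yaw -5.0 F [ 0.1  0.5 -0.3] open 50.1 gf 0.0 tilt [0.001 0.   ] j1,6 [-0.26  1.4 ]
```

```bash
python3 -m handwheel '0 0 0 -10.41;0 0 0 -10.41;0 0 0 -10.41;0 0 0 -10.41;0 0 0 -10.41' |head -1
python3 -m handwheel '0 0 0 -10.41;0 0 0 -10.41;0 0 0 -10.41;0 0 0 -10.41;0 0 0 -10.41' |head -1
python3 -m handwheel '0 0 0 -10.41;0 0 0 -10.41;0 0 0 -10.41;0 0 0 -10.41;0 0 0 0' |head -1
python3 go.py '.3617 .2426 .15 140.8' '.3617 .2426 .003 140.8'
```

```text
time: 42.5
time: 43.12
time: 43.75
t 43.75 p [ 0.4184 -0.035   0.2332] yaw 140.7 F [-0.1  0.1  0.3] open 50.2 gf 0.0 tilt [0. 0.] j1,6 [-0.26 -1.14]
turn -0.1 shift [-0.1792  0.2194  0.0832]
turn -0.0 shift [-0.     0.     0.147]
```

```bash
python3 -m handwheel '-0.03 0.0366 0 0;-0.03 0.0366 0 0;-0.03 0.0366 0 0;-0.03 0.0366 0 0;-0.03 0.0366 0 0' |head -1
python3 -m handwheel '-0.03 0.0366 0.04 0;0 0 0.04 0;0 0 0 0;0 0 0 0;0 0 0 0' |head -1
python3 go.py '.3617 .2426 .003 140.8'
```

```text
time: 44.38
time: 45.0
t 45.0 p [0.3632 0.2426 0.1549] yaw 140.6 F [ 0.1  0.  -0.3] open 49.6 gf 0.0 tilt [0.003 0.001] j1,6 [ 0.42 -0.46]
turn -0.2 shift [0.001  0.0012 0.1519]
```

```bash
python3 -m handwheel '0.001 0.001 0.05 0;0 0 0.05 0;0 0 0.025 0;0 0 0.015 0;0 0 0 0' |head -1;python3 go.py '.3617 .2426 .004 140.8'
python3 -m handwheel '0 0 0.007 0;0 0 0 0;0 0 0 0'|head -1; python3 go.py '.3617 .2426 .004 140.8'
```

```text
time: 45.62
t 45.62 p [0.3609 0.2419 0.0134] yaw 140.6 F [-0.2 -0.2  0.7] open 49.9 gf 0.0 tilt [-0. -0.] j1,6 [ 0.42 -0.46]
turn -0.2 shift [-0.001  -0.0002  0.0094]
time: 46.0
t 46.0 p [0.3608 0.2424 0.0068] yaw 140.7 F [-1.1  0.3  0.4] open 49.7 gf 0.0 tilt [0.001 0.   ] j1,6 [ 0.42 -0.46]
turn -0.1 shift [-0.0007 -0.0006  0.0028]
```

```bash
python3 -m handwheel '-0.001 0 0.002 0;0 0 0 0;0 0 0 0'|head -1; python3 -m handwheel '0 0 0 0;0 0 0 0;0 0 0 0;0 0 0 0' 0; python3 go.py
python3 -m handwheel '0 0 -0.01 0;0 0 -0.03 0;0 0 -0.05 0;0 0 -0.05 0;0 0 -0.03 0'|grep -E 'opening|ft'
python3 -m handwheel '0 0 0 9.8;0 0 0 9.8;0 0 0 9.8;0 0 0 9.8'|head -1;python3 -m handwheel '0 0 0 9.8;0 0 0 9.8;0 0 0 9.8;0 0 0 0'|head -1
python3 go.py '.409 -.3448 .18 72.1'
```

```text
time: 46.38
time: 46.88
tcp_pos: [0.3611, 0.2431, 0.0045]
tcp_rot: [-0.428, 0.904, 0.0, 0.0]
ft_force: [-1.5, -0.2, 5.4]
opening: 0.267
gripper_force: 59.5
t 46.88 p [0.3611 0.2431 0.0045] yaw 140.7 F [-1.5 -0.2  5.4] open 22.8 gf 59.5 tilt [0. 0.] j1,6 [ 0.42 -0.46]
ft_force: [0.6, 0.1, -1.9]
opening: 0.262
time: 48.0
time: 48.5
t 48.5 p [0.3608 0.2429 0.1745] yaw 72.2 F [ 0.9  0.5 -1.4] open 22.8 gf 59.0 tilt [-0. -0.] j1,6 [0.42 0.73]
turn 0.1 shift [-0.2265 -0.5444 -0.0055]
```

```bash
python3 -m handwheel '-0.0189 -0.0454 0 0;-0.0189 -0.0454 0 0;-0.0189 -0.0454 0 0;-0.0189 -0.0454 0 0;-0.0189 -0.0454 0 0'|head -1
python3 -m handwheel '-0.0189 -0.0454 0 0;-0.0189 -0.0454 0 0;-0.0189 -0.0454 0 0;-0.0189 -0.0454 0 0;-0.0189 -0.0454 0 0'|head -1
python3 -m handwheel '-0.0189 -0.0454 0 0;-0.0189 -0.0454 0 0;0 0 0 0;0 0 0 0'|head -1
python3 - <<'E'
from h import *
im,d=grab('side','side4'); im,d=grab('top','top4')
c=cv2.resize(im[150:350,370:570],None,fx=3,fy=3,interpolation=cv2.INTER_CUBIC); cv2.imwrite('pics/c4.png',c[...,::-1])
E
python3 go.py '.409 -.3448 .0175 72.1'
```

```text
time: 49.12
time: 49.75
time: 50.25
t 50.35 p [ 0.4091 -0.3437  0.1742] yaw 72.2 F [ 0.4 -0.1 -1. ] open 22.4 gf 59.3 tilt [-0.001  0.001] j1,6 [-0.84 -0.53]
turn 0.1 shift [-0.0002 -0.0011  0.1567]
```

View pics/c4.png

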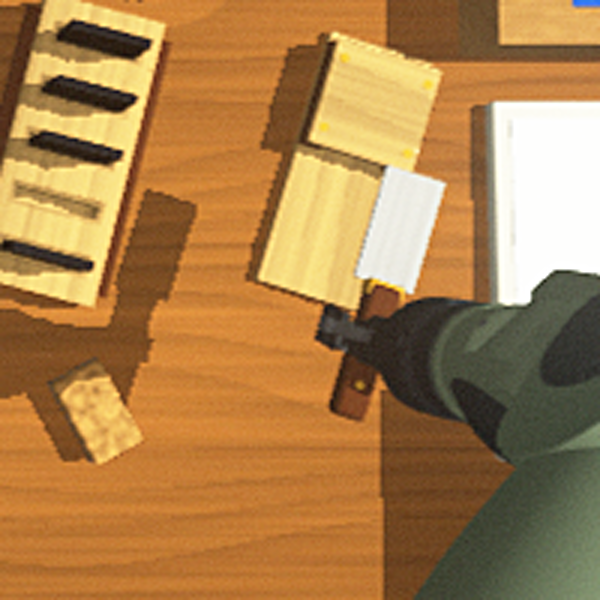

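View pics/side4.png

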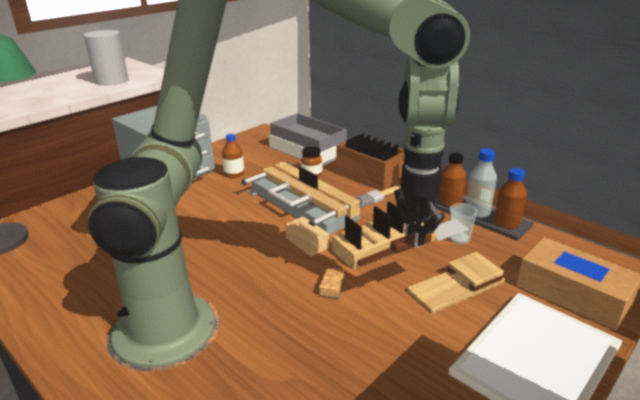

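```bash
cat > bl.py <<'E'
from h import *
from go import where
import sys
im,d=load(sys.argv[1]); W=cloud('top',d); hsv=cv2.cvtColor(im,cv2.COLOR_RGB2HSV)
z0=float(sys.argv[2]); R=np.zeros(d.shape,bool); R[170:300,450:540]=1
m=R&(hsv[...,1]<60)&(abs(W[...,2]-z0)<.012)
n,l,st,_=cv2.connectedComponentsWithStats(m.astype(np.uint8)); m=l==1+np.argmax(st[1:,4])
P=W[m]; w,V=np.linalg.eigh(np.cov(P[:,:2].T)); c=P.mean(0); A=np.linalg.lstsq(np.c_[P[:,:2]-c[:2],np.ones(len(P))],P[:,2],rcond=None)[0]
r=cv2.minAreaRect(P[:,:2].astype(np.float32))
print('blade',c.round(4),np.degrees(np.arctan2(V[1,1],V[0,1]))%180-180,np.sqrt(12*w).round(3),'slope',A.round(3),r)
p=where()[1]; e=np.array([.9516,-.3074]); o=np.array([.5422,-.3878]); q=c[:2]-o
print('in sheath x',q@e,'y',q@[.3074,.9516],'rel tcp',((c[:2]-p[:2])@e).round(4))
E
python3 bl.py top4 .18
```

```text
blade [ 0.4923 -0.3704  0.1794] -18.31118304233297 [0.045 0.083] slope [-0.001  0.002  0.179] ((0.4920438826084137, -0.37050318717956543), (0.04469240456819534, 0.08521118760108948), 71.72112274169922)
in sheath x -0.05282126003463891 y 0.0012396489684391475 rel tcp 0.0874
```

```bash
python3 -m handwheel '0 -0.001 0.04 0;0 0 0.04 0;0 0 0.03 0;0 0 0.02 0;0 0 0 0'|head -1;python3 go.py
python3 -m handwheel '0 0 0.013 0;0 0 0.007 0;0 0 0 0;0 0 0 0'|head -1;python3 go.py
python3 - <<'E'
from h import *
im,d=grab('top','top5')
E
python3 bl.py top5 .03
```

```text
time: 50.98
t 50.98 p [ 0.4083 -0.3438  0.0432] yaw 72.2 F [-0.6  0.5 -0.6] open 22.8 gf 59.3 tilt [-0.002  0.003] j1,6 [-0.84 -0.53]
time: 51.48
t 51.48 p [ 0.4093 -0.3463  0.0246] yaw 72.1 F [-0.1 -0.1 -0.7] open 22.7 gf 59.3 tilt [ 0. -0.] j1,6 [-0.84 -0.53]
blade [ 0.4929 -0.3733  0.0301] -18.12261919580169 [0.045 0.084] slope [-0.001  0.012  0.03 ] ((0.49213117361068726, -0.37362152338027954), (0.04578360170125961, 0.08438455313444138), 71.3556900024414)
in sheath x -0.051402492129872086 y -0.0013169876983485686 rel tcp 0.0877
```

```bash
python3 -m handwheel '0 0.0013 0.0065 0;0 0 0 0;0 0 0 0'|head -1;python3 go.py
python3 -m handwheel '-0.01 0 0 0;-0.01 0 0 0;-0.01 0 0 0;0 0 0 0'|head -1;python3 go.py
```

```text
time: 51.9
t 51.9 p [ 0.4095 -0.3447  0.0177] yaw 72.1 F [-0.1  0.6 -0.6] open 22.5 gf 59.3 tilt [-0.  0.] j1,6 [-0.84 -0.53]
time: 52.4
t 52.4 p [ 0.4393 -0.3546  0.0179] yaw 72.1 F [-0.1 -0.1 -0.8] open 23.1 gf 59.3 tilt [ 0.001 -0.001] j1,6 [-0.81 -0.5 ]
```

```bash
python3 -m handwheel '-0.012 0 0 0;-0.012 0 0 0;-0.012 0 0 0;0 0 0 0'|head -1;python3 go.py
python3 -m handwheel '-0.012 0 0 0;-0.012 0 0 0;-0.011 0 0 0;0 0 0 0;0 0 0 0'|head -1;python3 go.py '.507 -.3765 .0175 72.1'
```

```text
time: 52.9
t 52.9 p [ 0.4736 -0.3657  0.0178] yaw 72.1 F [-0.6  0.2 -1.1] open 22.6 gf 59.3 tilt [ 0.001 -0.001] j1,6 [-0.78 -0.47]
time: 53.52
t 53.52 p [ 0.5054 -0.3756  0.0176] yaw 72.1 F [-0.2 -0.4 -2.2] open 22.4 gf 59.3 tilt [-0.001  0.   ] j1,6 [-0.76 -0.44]
turn 0.0 shift [-0.0018 -0.0004  0.0001]
```

```bash
python3 -m handwheel '-0.002 0 0 0;0 0 0.001 0;0 0 0 0;0 0 0 0'|grep ft;python3 -m handwheel '0 0 0 0;0 0 0 0;0 0 0 0;0 0 0 0' 0.05|head -2
python3 -m handwheel '0 0 -0.03 0;0 0 -0.05 0;0 0 -0.05 0;0 0 -0.05 0;0.05 0 0 0'|head -1
python3 -m handwheel '0.05 -0.03 0 0;0.05 -0.03 0 0;0.04 0 0 0;0 0 0 0;0 0 0 0'|head -1
python3 - <<'E'
from h import *
im,d=grab('top','top6'); W=cloud('top',d); Z=W[...,2]
R=np.zeros(d.shape,bool); R[170:260,440:530]=1
m=R&(Z>.026)&(Z<.043)&(cv2.cvtColor(im,cv2.COLOR_RGB2HSV)[...,2]<150)
P=W[m]; e=np.array([.9516,-.3074]); o=np.array([.5422,-.3878]); q=P[:,:2]-o; x=q@e; y=q@[.3074,.9516]
k=x<.02; print(k.sum(),'x',np.percentile(x[k],[1,50,99]),'y',np.percentile(y[k],[1,50,99]),'slope',np.polyfit(x[k],y[k],1),'z',np.median(P[k,2]))
s=open('m.py').read().replace("'top0'","'top6'").replace('pics/crop','pics/crop6'); exec(s)
E
python3 go.py
```

```text
ft_force: [-0.6, 0.3, -1.8]
time: 54.52
tcp_pos: [0.5076, -0.3765, 0.0169]
time: 55.15
time: 55.78
364 x [-0.09106679 -0.03977171  0.01125583] y [-0.02599109  0.00279518  0.044294  ] slope [0.03824648 0.00455112] z 0.03346255332055781
bench z 3.6749037695716574e-05
TCP px (np.float64(75.21756561100077), np.float64(392.64570136886243))
plates c [ 0.645  -0.1762] size [0.009 0.065] long dir deg 74.5 z 0.104 n 121
plates c [ 0.6014 -0.1634] size [0.009 0.064] long dir deg 75.5 z 0.104 n 119
plates c [0.5952 0.1482] size [0.008 0.078] long dir deg 85.1 z 0.105 n 134
plates c [ 0.5581 -0.1529] size [0.009 0.065] long dir deg 75.3 z 0.104 n 112
plates c [ 0.4719 -0.1285] size [0.008 0.065] long dir deg 74.9 z 0.105 n 101
jaws c [0.625  0.1469] size [0.052 0.35 ] long dir deg 85.0 z 0.062 n 2294
jaws c [0.5389 0.1541] size [0.108 0.349] long dir deg 84.5 z 0.062 n 2669
rack c [ 0.559  -0.1526] size [0.101 0.241] long dir deg 164.9 z 0.045 n 2986
stand c [ 0.4369 -0.0013] size [0.063 0.11 ] long dir deg 82.1 z 0.045 n 898
bridge c [ 0.5919 -0.4045] size [0.092 0.096] long dir deg 162.1 z 0.039 n 1291
bridge c [ 0.5017 -0.3736] size [0.022 0.096] long dir deg 161.8 z 0.036 n 163
board c [ 0.5427 -0.3888] size [0.093 0.222] long dir deg 162.6 z 0.012 n 1352
handle c [0.5256 0.156 ] size [0.087 0.155] long dir deg 89.8 z 0.061 n 910
t 55.83 p [ 0.3092 -0.3758  0.1971] yaw 72.1 F [-0.6 -0.1  0. ] open 49.9 gf 0.0 tilt [ 0.001 -0.001] j1,6 [-1.03 -0.72]
```

View pics/top6.png

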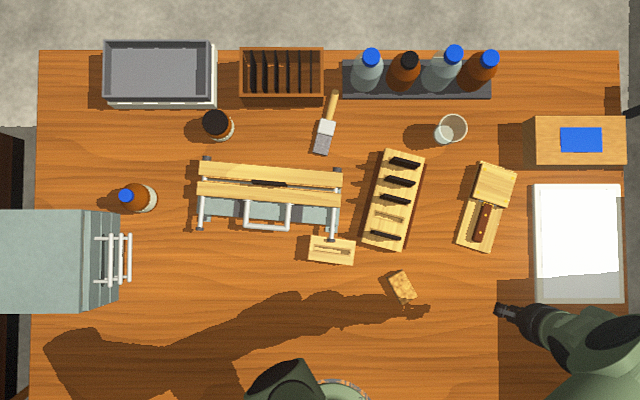

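```bash
python3 -c "
from rig import ctrl
print(ctrl.sign_off())"
```

```text
the job is handed in; nothing more can be done
None
```

I handed the job in at about 56 s. The three finished plates are in the drying rack, the raw plate is clamped mid-groove with the jaw shut on it, and the scraper is home in its sheath. The last top image confirms all of this; no verdict came back.

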